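Tighten the brass hose elbow to its line

TASK

In the laundry room, the brass hose elbow has been started by hand in the socket held in the blue vice. Screw it in clockwise (seen from above) until it tightens up and its outlet points along the red line on the vice; stop there and do not overtighten it well past the line, then let go. Leave the finished grey elbow in the green vice as it is.

Things in the scene. Friction and masses are not known exactly. Their poses are not given: they have to be found in the camera images.
- brass_elbow (a joint): Angle (rad) of the brass elbow about its upright thread; grows as it is screwed in, clockwise from above. 1.6 = outlet exactly over the red line; starts 0.7 to 1.4 short of that. Friction 0.25 N m; from 1.35 on the sealing resistance rises, about 0.5 N m per rad. It stays where it is left.
- brass_grip (a point): Centre of the brass elbow's block (34 mm long in x, 22 wide in y, 26 high), on the thread axis, 93 mm above the table. Turns with the elbow: x along the outlet, z up. Ribbed outlet 20 mm thick, level, tip 63 mm from the axis. Under the block 18 mm of bare neck (20 mm dia.), then the brass socket (33 mm dia., rim 62 mm up) in the blue vice (jaws 48 mm high).
- brass_line (a point): Outer end of the red line on top of the blue vice's fixed jaw, 94 mm from the thread axis, 49 mm above the table. The line, 7 mm wide, runs straight out from the socket; x points outward along it. The vice is bolted to the table.
- grey_elbow (a joint): Angle (rad) of the dark grey plastic elbow, same shape, in the green vice (the vices may change places). It is finished: already over its own red line (about 1.6); leave it as it is.

How it is judged (in metres and radians):
At the end, for the whole second after the job is handed in: The brass elbow is at rest with its outlet within 0.21 rad (12 degrees) of the red line of the blue vice (joint 1.39 to 1.81), let go; the grey elbow is still on its own line (joint 1.35 to 1.85) (value of joint brass_elbow between 1.39 and 1.81 rad and velocity of joint brass_elbow between -0.05 and 0.05 rad/s and value of joint grey_elbow between 1.35 and 1.85 rad); the robot touches nothing.
It fails at once if the brass elbow is overtightened, more than 0.42 rad (24 degrees) past the line (value of joint brass_elbow above 2.02 rad).
It fails at once if the grey elbow is turned off its line (value of joint grey_elbow below 1.35 rad or value of joint grey_elbow above 1.85 rad).
It also fails if it takes over 32 s, if anything falls off the work surface, if the arm or the gripper's body presses on something with over 40 N, if the wrist force passes 120 N, or if a joint passes its speed limit or range.

ROBOT

A 6-joint arm with a two-finger parallel gripper is mounted at the origin on the work surface. World frame = base frame: x ahead of the robot, y to its left, z up, the work surface at z = 0. Lengths are in mm, angles in degrees, forces in N, time in s.
With the tool pointing down it reaches from about 350 to 850 mm from the base axis. Payload 8.1 kg.
Tool frame: the origin (TCP) lies where the fingers leave the gripper's body, on its centre line; the fingertips stand 73 mm ahead of it and the grasp point (between the pads) lies 54 mm ahead of it; z points along the fingers, y is the line along which they close (so a half turn about z gives the same grasp; the last joint's range is limited). The gripper opens to 85 mm and grips with 20 to 120 N. Pads are 22 mm wide; open, the fingers measure 114 mm over their backs; the gripper's body (76 mm by 85 mm) begins 54 mm behind the grasp point. The pads swing forward as they close: fully open they stand 13 mm farther back than shut.
Start: joints at [-72.273, 7.471, 85.268, -0, 87.261, -4.893], TCP at [230.794, -553.841, 303.892] pointing down, gripper open.
Joint ranges: [-169.43, 169.43], [-51.17, 129.36], [1.28, 143.12], [-76.62, 256.62], [0, 156.53], [-152.29, 152.29]. Speed limits (degrees/s): [136.94, 136.94, 159.86, 180, 180, 180].

INTERFACE

Orientations are given as [roll, pitch, yaw] about the fixed x, y, z axes, in that order (R = Rz(yaw) Ry(pitch) Rx(roll)).
In Python, from bench import sense, optics, r gives the robot as it stands.
- The arm moves only by the tool servo_tool, never from a script. Its argument "plan" is a list that holds one entry, the list of rows, each a list of 5 numbers: the shift along the world's x, y, z in m, then the turn about the world's z in degrees, then the finger opening in m, from 0 to 0.0854. A call has 1 to 10 rows; each row shifts and turns the commanded pose from where the row before left it; what a row does not reach is not made up. A row lasts 1/10 s, in which the tool goes at most 50 mm and 8.59 degrees, less where a joint would pass 70% of its speed; a pose out of reach is approached as far as the arm can. A call is refused whole if a number of a shift passes 0.05 or a number of a turn 8.59, either way. A call with a gripper value outside its range is refused whole. The fingers move at their own pace and stop on an object; "force" is the grip in N (left out, the last holds). Time passes only in rows, so rows that do not move let the fingers close. It gives the time, the measured TCP pose, the force, the opening and the grip force at its end, in the units of the state.
- sense(): the state, without advancing time (a new reading comes with each control period).
- optics.snapshot(name): name is "scene" or "top" or "wrist"; returns a dict with "frame" (480x640x3 uint8, blue, green, red), "fx", "fy", "cx", "cy" (pixels), "cam_to_world" (4x4, takes a point from camera to world coordinates). Camera axes: x right, y down, z forward; pixel columns grow to the right and rows downward; lengths in mm; the calibration is good to about 2 mm. A picture is of the moment at which its call begins. There is no depth.
- r.hand_in(): hands the job in; it is judged then, once.
The state is a dict: "time": time; "joint_pos": joint angles; "qd": joint speeds; "joint_efforts": joint torques, N m; "tool_pos": TCP position; "tcp_rot": TCP orientation; "ft_force": force on the tool from outside, world axes, zero at the start; "wrist_torque": the same for the moment, N m; "finger_gap": finger opening in mm; "grip_force": force on a finger pad.
Only numpy, scipy, OpenCV 4.12 (cv2) and the standard library are available. Lean on these libraries where they do the work, as an engineer would, in place of code of your own. Each camera call takes 0.05 s, during which the arm holds its last target. There are 200 camera calls.

## Working session

There is one attempt and no reset: what is moved stays moved. The work goes in short steps, Python scripts to look and compute and a tool call to move; the robot and the scene stay as the last step left them, time stands still between calls to the robot, and variables do not carry over. Pictures are saved under pics/ and viewed, at most 10 in all, crops included, and the job is handed in when it is done.

Besides the shell and the picture viewer there is one more tool, called after "Emit:" by a JSON object that holds its "api" and its "payload", one argument or row to a line. servo_tool: Moves the arm, as the interface text tells. Its arguments: {"type":"object","properties":{"plan":{"type":"array"},"force":{"type":"number"}},"required":["plan"]}

```bash
mkdir -p pics
cat > h.py <<'E'
from bench import sense, optics, r
import numpy as np, cv2
def snap(n,f):
    s=optics.snapshot(n); cv2.imwrite(f'pics/{f}.png',s['frame']); np.savez(f'pics/{f}.npz',**{k:s[k] for k in('fx','fy','cx','cy','cam_to_world')}); return s
def pix(f,u,v,z):
    s=np.load(f'pics/{f}.npz'); T=np.array(s['cam_to_world']); d=T[:3,:3]@np.array([(u-s['cx'])/s['fx'],(v-s['cy'])/s['fy'],1]); o=T[:3,3]
    return o+d*(z-o[2])/d[2]
E
python3 - <<'E'
from h import *
a=snap('top','top0');b=snap('scene','sc0')
print(a['cam_to_world'],a['fx']);print(sense())
E
```

```text
[[ 1.10549748e-02 -9.92739358e-01  1.19776270e-01  5.02182687e+02]
 [-9.98878542e-01 -1.64786089e-02 -4.43859748e-02  1.38130492e+01]
 [ 4.60374505e-02 -1.19151261e-01 -9.91808212e-01  8.31273823e+02]
 [ 0.00000000e+00  0.00000000e+00  0.00000000e+00  1.00000000e+00]] 555.8206192614701
{'time': 0.1, 'joint_pos': array([-7.22720049e+01,  7.51114161e+00,  8.53252263e+01,  6.50101222e-04,
        8.72590539e+01, -4.89273526e+00]), 'qd': array([-0.0357391 , -0.10161596, -0.16429714, -0.04573014,  0.010652  ,
        0.01833455]), 'joint_efforts': array([ 6.31367566e-04, -5.70953465e+01, -5.01941156e+01, -2.72121706e-04,
        8.15386302e-03, -5.98068641e-05]), 'tool_pos': array([ 230.6900512 , -553.47372158,  302.92448973]), 'tcp_rot': array([-1.79904981e+02, -8.78551821e-03,  2.26206914e+01]), 'ft_force': array([-0.98665873,  0.20661838,  0.03798369]), 'wrist_torque': array([-0.01749828, -0.02150992, -0.00966972]), 'grip_force': 0.0, 'finger_gap': 85.25977871421189}
```

View pics/top0.png

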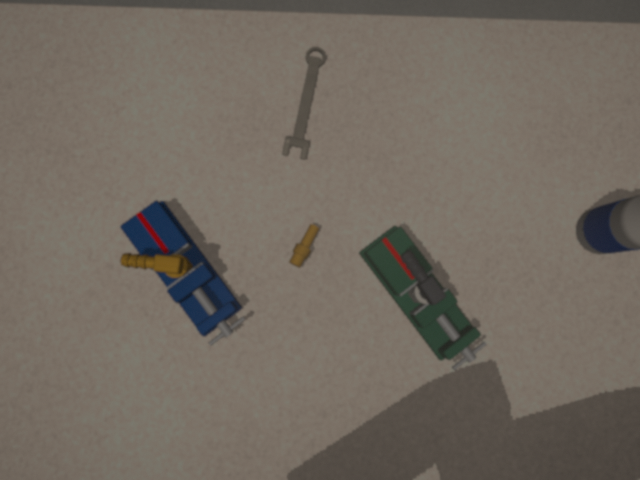

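View pics/sc0.png

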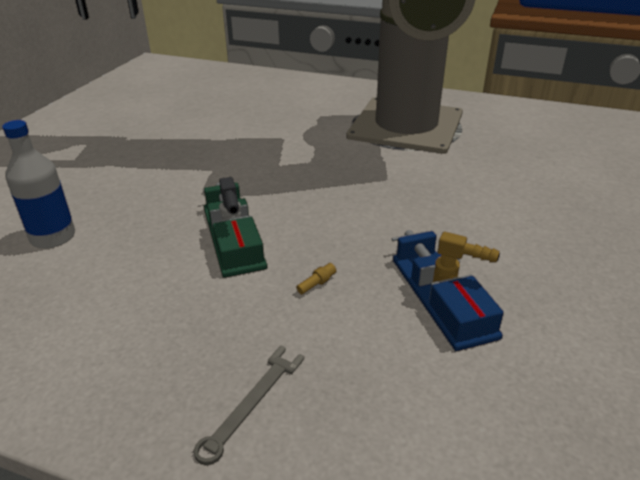

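Top view: the blue vice is at the left. Its brass elbow has its block near (178,265) and its outlet tip near (124,260). The red line runs from about (167,250) to (140,214). I'll enlarge that area.

Run:
```python
import cv2
a=cv2.imread('pics/top0.png')[190:350,100:260]
cv2.imwrite('pics/c0.png',cv2.resize(a,(600,600),interpolation=cv2.INTER_CUBIC))
```

```text
(no output)
```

View pics/c0.png

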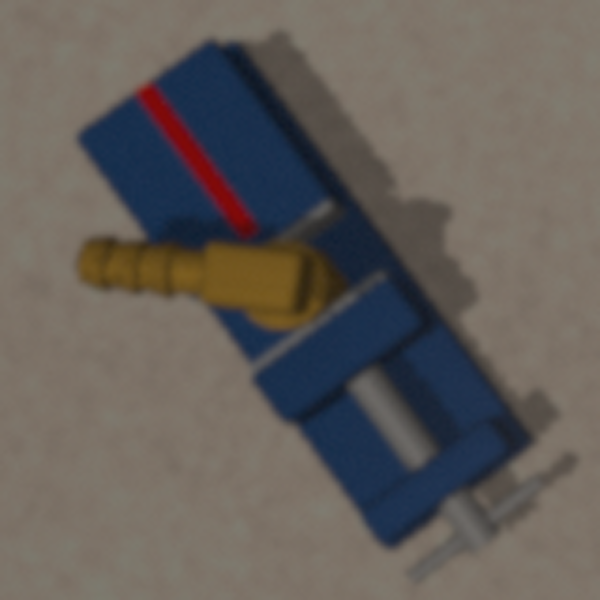

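The crop shows the block's top face centred at (253,277), the outlet tip at (82,262), and the red line from (250,232) to (147,90).

Run:
```python
from h import *
f=lambda u,v,z: pix('top0',100+u/3.75,190+v/3.75,z)
b=f(253,277,106);t=f(82,263,95);o=f(147,89,49);i=f(250,232,49);b2=f(206,273,106);b3=f(302,281,106)
ang=lambda p:np.degrees(np.arctan2(p[1],p[0]))
l=o-i; axis=o-94*l/np.linalg.norm(l)
print(b,t,o,i,'axis from line',axis,ang(o-i),ang(o-b),'outlet',ang(t-b),ang(b2-b3),np.linalg.norm(t-b),np.linalg.norm(o-b))
```

```text
[540.21964055 175.43963611 106.        ] [544.86265605 236.93990745  95.        ] [612.91396457 230.35930817  49.        ] [559.90822797 189.96471497  49.        ] axis from line [538.14968655 173.38297333  49.        ] 37.31028774513174 37.07060048026615 outlet 85.68259630200947 85.9772184430081 62.64855119643919 107.4692287288097
```

Emit:
{"api": "servo_tool", "payload": {
  "plan": [
    [[0.0155, 0.0364, -0.002, 3.16, 0.085], [0.0155, 0.0364, -0.002, 3.16, 0.085], [0.0155, 0.0364, -0.002, 3.16, 0.085], [0.0155, 0.0364, -0.002, 3.16, 0.085], [0.0155, 0.0364, -0.002, 3.16, 0.085], [0.0155, 0.0364, -0.002, 3.16, 0.085], [0.0155, 0.0364, -0.002, 3.16, 0.085], [0.0155, 0.0364, -0.002, 3.16, 0.085], [0.0155, 0.0364, -0.002, 3.16, 0.085], [0.0155, 0.0364, -0.002, 3.16, 0.085]]
  ]
}}

```text
time: 1.1
tool_pos: [385.9, -188.2, 283.6]
tcp_rot: [-180.0, -0.0, 54.3]
ft_force: [0.0, -0.2, 1.3]
finger_gap: 85.2
grip_force: 0.0
```

Emit:
{"api": "servo_tool", "payload": {
  "plan": [
    [[0.0155, 0.0364, -0.002, 3.16, 0.085], [0.0155, 0.0364, -0.002, 3.16, 0.085], [0.0155, 0.0364, -0.002, 3.16, 0.085], [0.0155, 0.0364, -0.002, 3.16, 0.085], [0.0155, 0.0364, -0.002, 3.16, 0.085], [0.0155, 0.0364, -0.002, 3.16, 0.085], [0.0155, 0.0364, -0.002, 3.16, 0.085], [0.0155, 0.0364, -0.002, 3.16, 0.085], [0.0155, 0.0364, -0.002, 3.16, 0.085], [0.0155, 0.0364, -0.002, 3.16, 0.085]]
  ]
}}

```text
time: 2.1
tool_pos: [541.0, 175.8, 263.3]
tcp_rot: [-180.0, 0.0, 86.0]
ft_force: [-0.1, -0.9, 0.5]
finger_gap: 85.3
grip_force: 0.0
```

Emit:
{"api": "servo_tool", "payload": {
  "plan": [
    [[0, 0, 0, 0, 0.085], [0, 0, 0, 0, 0.085], [0, 0, 0, 0, 0.085]]
  ]
}}

```text
time: 2.4
tool_pos: [540.5, 173.5, 263.5]
tcp_rot: [-180.0, 0.0, 85.8]
ft_force: [0.2, -0.4, -0.6]
finger_gap: 85.1
grip_force: 0.0
```

Run:
```python
from h import *
s=snap('wrist','w1');print(sense());print(np.round(s['cam_to_world'],3))
```

```text
{'time': 2.45, 'joint_pos': array([ 1.26044847e+01,  3.74530337e+00,  9.34484357e+01, -1.65678483e-02,
        8.28278816e+01,  1.68594941e+01]), 'qd': array([-0.48463532, -0.47760755,  0.10711832,  0.04992343, -0.03884806,
        0.0288073 ]), 'joint_efforts': array([ 6.10323027e-01, -5.22191799e+01, -4.93109751e+01,  4.26868710e-02,
       -6.68892157e-03, -5.06975430e-04]), 'tool_pos': array([540.55066667, 173.25032104, 263.7972143 ]), 'tcp_rot': array([-1.79984076e+02,  2.20015827e-02,  8.57470653e+01]), 'ft_force': array([ 0.4068271 , -0.76346038,  0.6266893 ]), 'wrist_torque': array([ 0.03455614,  0.00062606, -0.01877656]), 'grip_force': 0.0, 'finger_gap': 85.24716683402377}
[[ 9.97000e-01 -7.10000e-02 -2.10000e-02  5.44932e+02]
 [-7.40000e-02 -9.59000e-01 -2.75000e-01  2.43178e+02]
 [-1.00000e-03  2.76000e-01 -9.61000e-01  3.32710e+02]
 [ 0.00000e+00  0.00000e+00  0.00000e+00  1.00000e+00]]
```

View pics/w1.png

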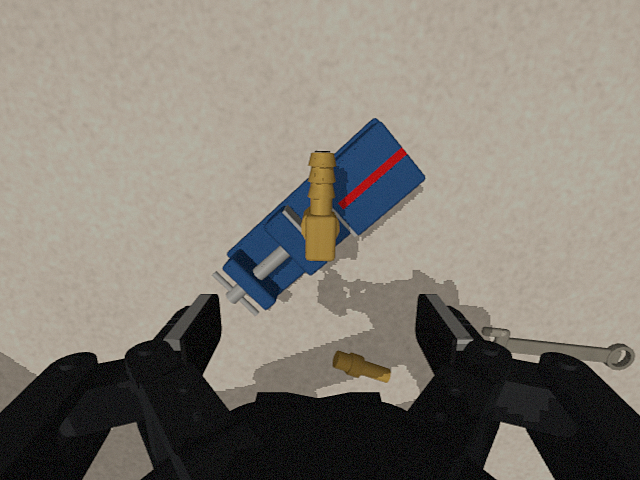

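Wrist view: the block's top face is centred at about (320,230), the outlet tip at (322,155), and the line runs from (342,206) to (403,153).

Run:
```python
from h import *
f=lambda u,v,z: pix('w1',u,v,z)
b=f(320.5,230,106);t=f(322,155,93);o=f(403.5,153,49);i=f(342,206,49)
ang=lambda p:np.degrees(np.arctan2(p[1],p[0]))
l=o-i
print(b,t,o,'axis',o-94*l/np.linalg.norm(l),ang(l),ang(o-b),'outlet',ang(t-b),np.linalg.norm((t-b)[:2]))
```

```text
[542.32293721 185.80191059 106.        ] [547.13218696 236.55180334  93.        ] [615.02579115 231.9285588   49.        ] axis [540.24621924 174.97229816  49.        ] 37.29490540274224 32.39326564715788 outlet 84.58660330546353 50.9772547034264
```

Emit:
{"api": "servo_tool", "payload": {
  "plan": [
    [[0.0005, 0.001, -0.019, 0, 0.085], [0, 0, -0.019, 0, 0.085], [0, 0, -0.019, 0, 0.085], [0, 0, -0.019, 0, 0.085], [0, 0, -0.019, 0, 0.085], [0, 0, -0.019, 0, 0.085], [0, 0, 0, 0, 0.06], [0, 0, 0, 0, 0.04], [0, 0, 0, 0, 0.03]]
  ],
  "force": 50
}}

```text
time: 3.35
tool_pos: [542.1, 174.9, 151.6]
tcp_rot: [179.9, -0.0, 85.8]
ft_force: [0.9, 1.1, 0.2]
finger_gap: 43.7
grip_force: 0.0
```

Emit:
{"api": "servo_tool", "payload": {
  "plan": [
    [[0, 0, 0, 0, 0.01], [0, 0, 0, 0, 0.01], [0, 0, 0, 0, 0.01], [0, 0, 0, 0, 0.01], [0, 0, 0, 0, 0.01], [0, 0, 0, 0, 0.01]]
  ],
  "force": 50
}}

```text
time: 3.95
tool_pos: [541.9, 175.2, 151.6]
tcp_rot: [179.9, -0.0, 85.8]
ft_force: [-3.0, -1.8, 7.4]
finger_gap: 21.3
grip_force: 48.8
```

Emit:
{"api": "servo_tool", "payload": {
  "plan": [
    [[0, 0, 0, -4, 0.01], [0, 0, 0, -4, 0.01], [0, 0, 0, -4, 0.01], [0, 0, 0, -4, 0.01], [0, 0, 0, -4, 0.01], [0, 0, 0, -4, 0.01], [0, 0, 0, -4, 0.01], [0, 0, 0, -4, 0.01], [0, 0, 0, -4, 0.01], [0, 0, 0, -4, 0.01]]
  ]
}}

```text
time: 4.95
tool_pos: [541.2, 175.6, 151.5]
tcp_rot: [-180.0, -0.0, 45.7]
ft_force: [-7.8, -0.6, 9.4]
finger_gap: 21.1
grip_force: 49.0
```

Emit:
{"api": "servo_tool", "payload": {
  "plan": [
    [[0, 0, 0, -2, 0.01], [0, 0, 0, -2, 0.01], [0, 0, 0, -2, 0.01], [0, 0, 0, -2, 0.01], [0, 0, 0, -0.5, 0.01], [0, 0, 0, 0, 0.01], [0, 0, 0, 0, 0.01], [0, 0, 0, 0, 0.01]]
  ]
}}

```text
time: 5.75
tool_pos: [541.1, 175.7, 151.5]
tcp_rot: [-180.0, -0.0, 37.4]
ft_force: [-8.1, 0.5, 9.5]
finger_gap: 21.0
grip_force: 49.2
```

Run:
```python
from h import *
s=snap('wrist','w2');q=sense();print({k:np.round(q[k],2) for k in('tool_pos','tcp_rot','ft_force','wrist_torque','finger_gap')})
```

```text
{'tool_pos': array([541.07, 175.72, 151.54]), 'tcp_rot': array([-1.7997e+02, -1.0000e-02,  3.7360e+01]), 'ft_force': array([-7.43,  0.26,  9.97]), 'wrist_torque': array([0.05, 1.14, 0.12]), 'finger_gap': np.float64(21.31)}
```

View pics/w2.png

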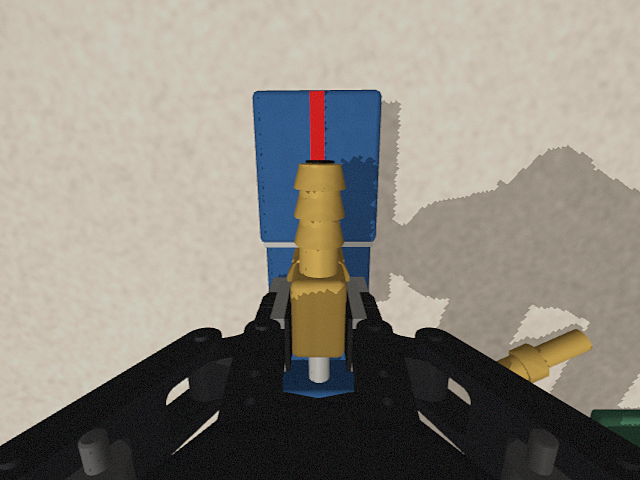

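The outlet tip at (320,163) sits over the red line at (317,95–160), and block and outlet are aligned with it to within about a degree. I'll let go and rise.

Emit:
{"api": "servo_tool", "payload": {
  "plan": [
    [[0, 0, 0, 0, 0.085], [0, 0, 0, 0, 0.085], [0, 0, 0, 0, 0.085], [0, 0, 0, 0, 0.085], [0, 0, 0, 0, 0.085], [0, 0, 0, 0, 0.085], [0, 0, 0, 0, 0.085], [0, 0, 0, 0, 0.085]]
  ]
}}

```text
time: 6.6
tool_pos: [541.3, 175.2, 149.9]
tcp_rot: [-180.0, 0.0, 37.3]
ft_force: [0.1, -0.1, -0.1]
finger_gap: 85.3
grip_force: 0.0
```

Emit:
{"api": "servo_tool", "payload": {
  "plan": [
    [[0, 0, 0.02, 0, 0.085], [0, 0, 0.02, 0, 0.085], [0, 0, 0.02, 0, 0.085], [0, 0, 0.02, 0, 0.085], [0, 0, 0.02, 0, 0.085], [0, 0, 0.02, 0, 0.085], [0, 0, 0, 0, 0.085], [0, 0, 0, 0, 0.085], [0, 0, 0, 0, 0.085]]
  ]
}}

```text
time: 7.5
tool_pos: [540.7, 175.0, 268.4]
tcp_rot: [-179.9, 0.1, 37.3]
ft_force: [-0.2, 0.5, -0.5]
finger_gap: 84.9
grip_force: 0.0
```

Run:
```python
from h import *
s=snap('wrist','w3')
```

```text
(no output)
```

View pics/w3.png

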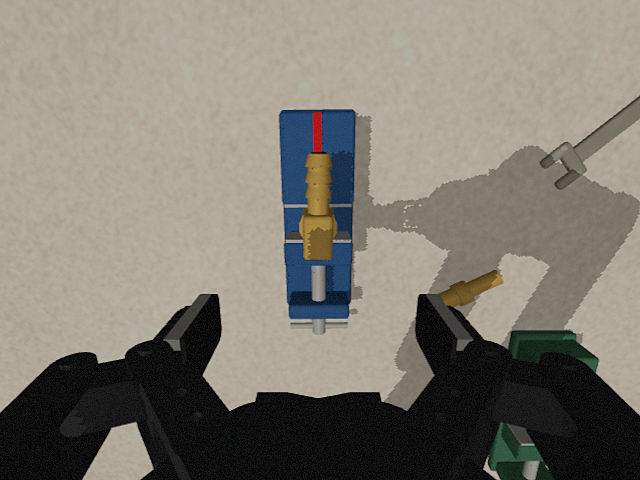

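The outlet, from block (318,235) to tip (318,155), lies over the red line at (317,115–150). The gripper is open and clear of everything.

```bash
python3 -c "
from h import *
print(r.hand_in())"
```

```text
the job is handed in; nothing more can be done
None
```

I screwed the brass elbow in about 48° until its outlet lay over the blue vice's red line (within about a degree in the last picture), let go, moved clear without going near the grey elbow, and handed the job in at about 7.5 s; the hand-in gave no verdict.

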